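# Open the brazing booth window to its mark and start the fan

### The arm

A 6-joint arm with a two-finger parallel gripper is mounted at the origin on the work surface. World frame = base frame: x ahead of the robot, y to its left, z up, the work surface at z = 0. Lengths are in m, angles in degrees, forces in N, time in s.
With the tool pointing down it reaches from about 0.25 to 0.775 m from the base axis. Payload 8.9 kg.
Tool frame: the origin (TCP) lies on the centre line of the jaws, within the pads' length; the fingertips stand 14 mm ahead of it and the grasp point (between the pads) lies 5 mm behind it; z points along the fingers, y is the line along which they close (so a half turn about z gives the same grasp; the last joint's range is limited). The gripper opens to 85 mm and grips with 20 to 120 N. Pads are 22 mm wide; open, the fingers measure 114 mm over their backs; the gripper's body (76 mm by 85 mm) begins 54 mm behind the grasp point. The pads swing forward as they close: fully open they stand 13 mm farther back than shut.
Start: joints at [-72.038, 16.656, -8.789, 64.555, 0, 82.019], TCP at [0.23, -0.472, 0.224] pointing down, gripper open.
Joint ranges: [-144.48, 144.48], [-52.06, 99.96], [-74.48, 78.29], [-112.23, 115.85], [-86.99, 84.42], [-180, 180]. Speed limits (degrees/s): [127.2, 127.2, 159.86, 180, 180, 180].

### API

Orientations are given as [roll, pitch, yaw] about the fixed x, y, z axes, in that order (R = Rz(yaw) Ry(pitch) Rx(roll)).
In Python, from station import telemetry, capture, camera_model, arm, search_frame, regions_of, spot_point gives the robot as it stands.
- The arm moves only by the tool play_rows, never from a script. Its argument "series" is text: rows parted by semicolons, each of 5 numbers parted by spaces: the shift along the tool's x, y, z in m, then the turn about the tool's z in degrees, then the opening, from -1 (shut) to 1 (fully open). In form: tx ty tz turn fingers; .... A call has exactly 10 rows; each row shifts and turns the commanded pose from where the row before left it, along the tool's axes as they then stand; what a row does not reach is not made up. A row lasts 1/10 s, in which the tool goes at most 50 mm and 8.59 degrees, less where a joint would pass 70% of its speed; a pose out of reach is approached as far as the arm can. A call with a gripper value outside its range is refused whole. The fingers move at their own pace and stop on an object; "grip_force" is the grip in N (left out, the last holds). Time passes only in rows, so rows that do not move let the fingers close, or fill a call up. It gives the time, the measured TCP pose, the force, the opening and the grip force at its end, in the units of the state.
- telemetry.sense(): the state, without advancing time (a new reading comes with each control period).
- capture(name): name is "side" or "top"; returns (picture, depth): 384x512x3 uint8, red, green, blue; 384x512 float32, m along the optical axis (not along the pixel's ray), 0 where there is no reading.
- camera_model(name): a dict with "fx", "fy", "cx", "cy" (pixels), "D" ([k1, k2, p1, p2, k3] as OpenCV has them; the pictures are not rectified), "rvec" (rotation vector, rad) and "tvec" (3), from world to camera coordinates, as OpenCV has them. Camera axes: x right, y down, z forward; pixel columns grow to the right and rows downward; lengths in m; the calibration is good to about 2 mm. A picture is of the moment at which its call begins. camera_model takes no time and is no camera call.
- arm.hand_in(): hands the job in; it is judged then, once.
Trained networks look in the newest picture that a camera, given by its name, has taken for a name from the list of things; names that differ only in an ending like _2 or _b are one class to them, and where a whole thing is asked for, a point or a joint stands for the part that bears it (a point fixed in the world has none). Each returns a list of dicts, best first, with "score" (0 to 1); they miss things now and then, are a little off and sometimes report something else, mostly with a low value. They report only what shows in the picture. A call takes as long as a camera call. They do not tell look-alikes from the thing itself.
- search_frame(camera, target): "uv" ([column, row] in pixels, amid what is visible of it).
- regions_of(camera, target): "region" (384x512 bool, what is visible of it) and "uv" ([column, row] in pixels, amid what is visible of it).
- spot_point(camera, target): "uv" ([column, row] in pixels: a listed point, or the origin of a listed thing).
The state is a dict: "t": time; "q": joint angles; "qd": joint speeds; "joint_efforts": joint torques, N m; "position": TCP position; "tool_rot": TCP orientation; "ft_force": force on the tool from outside, world axes, zero at the start; "torque": the same for the moment, N m; "width": finger opening in m; "finger_force": force on a finger pad.
Only numpy, scipy, OpenCV 4.12 (cv2) and the standard library are available. Lean on these libraries where they do the work, as an engineer would, in place of code of your own. Each camera call takes 0.05 s, during which the arm holds its last target. There are 200 camera calls.

### The job

Get the brazing booth ready for work: with the fingers beneath the lip of its sliding window, push the window up until the lip's front edge is level with the arrow pointer on the post, and leave it standing there. Then press the fan's push button all the way down with a fingertip and let it go. Only push: do not pinch the window's lip, and leave everything else on the bench where it lies.

Things in the scene. Friction and masses are not known exactly. Their poses are not given: they have to be found in the camera images.
- booth: Open-backed brazing booth fixed on the bench: steel tray with fire bricks, two square posts (30 mm, centred 190 mm left and right of the origin, 500 mm high) and a header. Origin on the bench midway between the posts; x points away from the robot, straight through the window, y left along the window, z up. Turned by up to 0.15 rad
- window (a joint): Height of the sliding window above its lowest place, m, 0 to 0.30. The clear window (340 mm wide, 176 mm high, aluminium frame) slides straight up and down between the posts. It is counterweighted: about 1 to 5 N pushes it up, and it stays where it is left
- lip_edge (a point): Middle of the round front edge (9 mm radius, this point on its axis) of the window's lip, a level aluminium ledge 300 mm long along the booth's y, standing out from the window's bottom towards the robot; the edge is 54 mm in front of the window frame. The lip reaches 9 mm below and 16 mm above this point; free air beneath it to the bench. Height 0.03 m when joint window is 0
- pointer_tip (a point): Tip of the height pointer, a small flat steel arrow (4 mm thick) on a clamp on the booth's left post; the tip lies beside the left end of the lip's path, points to the right at it, 10 mm off that end, and marks the height for lip_edge. The clamp and its arm take 70 mm to the left of the tip
- fan (a joint): Travel of the fan's push button, m: 0 released, 0.006 fully down; it is sprung, fully down takes 5 N
- fan_top (a point): Middle of the top face of the fan's push button, a black round button 36 mm in diameter on a small grey housing that is fixed on the bench, pressed straight down. It stands in front of the booth, to its left or right
- bin: Open white plastic bin 100 x 120 x 55 mm with brass and copper fittings in it, about 0.8 kg. To be left alone. The origin is on its underside, near the middle
- tin: Flux tin, upright can 60 mm in diameter, 50 mm high. To be left alone. The origin is on its underside, near the middle
- elbow: Copper pipe elbow lying on the bench, two legs about 72 and 77 mm long over all, tube 22 mm thick. To be left alone. The origin is on its underside, near the middle
- tee: Copper pipe tee lying on the fire bricks inside the booth behind the window, 102 x 57 mm, tube 22 mm thick. To be left alone. The origin is on its underside, near the middle
- wrench: Steel wrench lying on the bench to the left of the booth. To be left alone. The origin is on its underside, near the middle
- water: Clear water bottle, 64 mm in diameter, 200 mm high, standing to the right of the booth. To be left alone. The origin is on its underside, near the middle
There are look-alikes about, which are no part of the job. Several things look just like the part that bears fan: the one meant starts farthest to the robot's right.

How it is judged (in metres and radians):
On the way, in this order (a step that is already met when the one before it is completed fails the run):
1. the fingers push against the lip from beneath ((contact force between the fingers and lip_bar above 0.5 N or contact force between the fingers and lip_underside above 0.5 N)), for 0.1 s.
2. the lip's front edge is level with the pointer, within 10 mm (z of lip_edge in the frame of pointer_tip between -0.01 and 0.01 m), for 0.3 s.
3. the fan's button is pressed down (value of joint fan above 0.0045 m), for 0.05 s.
At the end, for the whole second after the job is handed in: The lip's front edge (lip_edge) stands within 10 mm of the height of pointer_tip and at rest, and the fan's button has been pressed (beyond 4.5 mm) after that and is released (below 2 mm) (all of step 2 and velocity of joint window between -0.005 and 0.005 m/s and value of joint fan below 0.002 m); the robot touches nothing.
It fails at once if the lip is pinched between the fingers (touched from above and beneath at once) ((contact force between the fingers and lip_top_bar above 1 N or contact force between the fingers and lip_top_plate above 1 N) and (contact force between the fingers and lip_bar above 1 N or contact force between the fingers and lip_underside above 1 N)).
It fails at once if a bystander is lifted, carried or knocked more than 30 mm away (distance of any of bin, tin, elbow, tee, wrench, water from where it was at the start of the episode above 0.03 m).
It also fails if it takes over 64 s, if anything falls off the work surface, if the arm or the gripper's body presses on something with over 40 N, if the wrist force passes 120 N, or if a joint passes its speed limit or range.

## Working session

There is one attempt and no reset: what is moved stays moved. The work goes in short steps, Python scripts to look and compute and a tool call to move; the robot and the scene stay as the last step left them, time stands still between calls to the robot, and variables do not carry over. Pictures are saved under pics/ and viewed, at most 10 in all, crops included, and the job is handed in when it is done.

Besides the shell and the picture viewer there is one more tool, called after "Emit:" as a command line: name --argument value ..., lists and objects as JSON in quotes. play_rows: Moves the arm, as the interface text tells. Its arguments: {"type":"object","properties":{"series":{"type":"string"},"grip_force":{"type":"number"}},"required":["series"]}

```bash
mkdir -p pics; cat > h.py <<'E'
import numpy as np, cv2
from station import telemetry, capture, camera_model, arm, search_frame, regions_of, spot_point
def ray(cam,uv):
    m=camera_model(cam);K=np.array([[m['fx'],0,m['cx']],[0,m['fy'],m['cy']],[0,0,1]])
    n=cv2.undistortPoints(np.array([[uv]],float),K,np.array(m['D'],float))[0,0]
    R=cv2.Rodrigues(np.array(m['rvec'],float))[0];t=np.array(m['tvec'],float).ravel()
    return -R.T@t, R.T@np.array([n[0],n[1],1.])
def p3(cam,uv,depth,r=1):
    c,d=ray(cam,uv);u,v=int(round(uv[0])),int(round(uv[1]))
    w=depth[max(v-r,0):v+r+1,max(u-r,0):u+r+1];w=w[w>0]
    return c+d*np.median(w) if len(w) else None
def proj(cam,P):
    m=camera_model(cam);K=np.array([[m['fx'],0,m['cx']],[0,m['fy'],m['cy']],[0,0,1]])
    return cv2.projectPoints(np.array([P],float),np.array(m['rvec'],float),np.array(m['tvec'],float),K,np.array(m['D'],float))[0].reshape(-1,2)
E
python3 - <<'E'
from h import *
np.set_printoptions(precision=3,suppress=True)
for c in("side","top"):
    im,d=capture(c);cv2.imwrite(f"pics/{c}0.png",im[:,:,::-1]);np.save(f"{c}0.npy",d)
    print(c,"cam at",ray(c,(256,192)))
    for f,ts in((spot_point,["booth","lip_edge","pointer_tip","fan_top","water","elbow","tin","bin","wrench"]),(search_frame,["fan_top","window"])):
        for t in ts:
            for r in f(c,t)[:5]: print(f.__name__,t,round(r['score'],2),np.array(r['uv']),p3(c,r['uv'],d))
s=telemetry.sense();print(s['t'],s['position'],s['tool_rot'],s['width'],s['ft_force'])
E
```

```text
side cam at (array([0.045, 0.584, 1.111]), array([ 0.42 , -0.481, -0.77 ]))
call booth 0.68 [211.3 221.5] [0.67  0.07  0.009]
call lip_edge 0.61 [224.4 201.1] [0.61  0.066 0.152]
call pointer_tip 0.77 [165.8 202.1] [0.685 0.196 0.208]
call fan_top 0.67 [349.1 185. ] [ 0.452 -0.33  -0.002]
call fan_top 0.5 [320.5 203.5] [ 0.465 -0.192  0.022]
call fan_top 0.43 [292.  173.9] [ 0.604 -0.228  0.021]
call fan_top 0.38 [211.8 224.5] [0.663 0.075 0.005]
call water 0.94 [338.3 152.9] [ 0.542 -0.389  0.037]
call elbow 0.62 [280.2 236. ] [ 0.489 -0.033 -0.001]
call tin 0.61 [243.9 286.7] [0.441 0.175 0.044]
call bin 0.76 [211.1 340. ] [0.419 0.319 0.003]
call bin 0.54 [240.8 287.1] [0.445 0.183 0.047]
call wrench 0.72 [155.4 327.2] [0.545 0.389 0.003]
call fan_top 0.43 [319.7 206.1] [ 0.462 -0.184  0.019]
call window 0.58 [210.7 179.1] [0.675 0.051 0.179]
top cam at (array([ 0.469, -0.002,  1.039]), array([ 0.126, -0.025, -0.992]))
call lip_edge 0.79 [226.7 175.2] [0.625 0.05  0.155]
call pointer_tip 0.8 [147.9 158.8] [0.702 0.294 0.001]
call fan_top 0.7 [346.5 248.2] [ 0.434 -0.288  0.021]
call fan_top 0.52 [314.3 242.1] [ 0.452 -0.195  0.02 ]
call fan_top 0.51 [320.8 192.1] [ 0.598 -0.218  0.02 ]
call water 0.68 [388.8 206. ] [ 0.549 -0.387  0.101]
call elbow 0.75 [257.3 229.5] [ 0.49  -0.031 -0.   ]
call tin 0.83 [188. 240.] [0.461 0.162 0.05 ]
call tin 0.52 [216.6 136.9] [0.681 0.063 0.304]
call bin 0.72 [135.2 255.3] [0.418 0.323 0.003]
call wrench 0.77 [115.8 206.3] [0.56  0.383 0.005]
call fan_top 0.61 [318.9 281.7] [ 0.34  -0.205  0.022]
call fan_top 0.6 [312.3 242.7] [ 0.451 -0.188  0.022]
call window 0.64 [221.1 157.2] [0.671 0.064 0.156]
1.2 [ 0.23  -0.472  0.224] [179.999   0.002  25.942] 0.08532227912890245 [-0.599  1.095 -0.527]
```

View pics/side0.png

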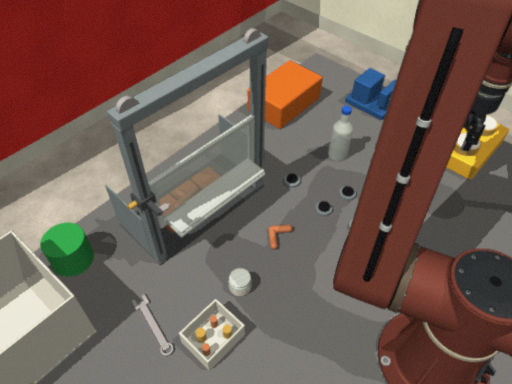

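View pics/top0.png

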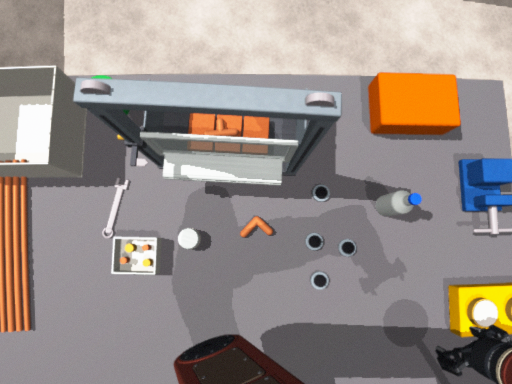

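```bash
python3 - <<'E'
from h import *
np.set_printoptions(precision=3,suppress=True)
def tri(a,b):
    (c1,d1),(c2,d2)=ray("side",a),ray("top",b)
    s=np.linalg.lstsq(np.c_[d1,-d2],c2-c1,rcond=None)[0];p,q=c1+s[0]*d1,c2+s[1]*d2
    return (p+q)/2,np.linalg.norm(p-q)
for n in("lip_edge","pointer_tip"):
    uv={}
    for c in("side","top"): capture(c);uv[c]=spot_point(c,n)[0]['uv']
    print(n,uv,tri(uv["side"],uv["top"]))
d=np.load("top0.npy")
# lip points: top view, world points with x .56-.67
v,u=np.mgrid[140:200,140:310]
P=np.array([p3("top",(a,b),d,0) if d[b,a]>0 else [0,0,0] for a,b in zip(u.ravel(),v.ravel())]);
m=(P[:,2]>.1)&(P[:,2]<.2)&(P[:,0]>.55)&(P[:,0]<.68)
L=P[m];print(len(L),L.min(0),L.max(0),np.median(L[:,2]))
# front edge per y
ys=np.arange(-.1,.22,.02)
for y in ys:
    k=L[abs(L[:,1]-y)<.01]
    if len(k): k=k[np.argsort(k[:,0])];print(round(y,2),k[0],k[len(k)//2],k[-1])
for c,b in(("side",(135,170,185,225)),("top",(120,140,170,185))):
    im,_=capture(c);x0,y0,x1,y1=b
    cv2.imwrite(f"pics/{c}_ptr.png",cv2.resize(im[y0:y1,x0:x1,::-1],None,fx=8,fy=8,interpolation=cv2.INTER_CUBIC))
im,_=capture("side");cv2.imwrite("pics/lip.png",cv2.resize(im[150:260,120:280,::-1],None,fx=5,fy=5,interpolation=cv2.INTER_CUBIC))
E
```

```text
lip_edge {'side': [224.1, 201.0], 'top': [224.3, 177.2]} (array([0.622, 0.057, 0.134]), np.float64(0.0014580785237144165))
pointer_tip {'side': [167.4, 201.7], 'top': [147.1, 160.7]} (array([0.638, 0.22 , 0.27 ]), np.float64(0.0010628146705032257))Traceback (most recent call last):
  File "<stdin>", line 14, in <module>
  File "h.py", line 9, in p3
    c,d=ray(cam,uv);u,v=int(round(uv[0])),int(round(uv[1]))
        ~~~^^^^^^^^
  File "h.py", line 4, in ray
    m=camera_model(cam);K=np.array([[m['fx'],0,m['cx']],[0,m['fy'],m['cy']],[0,0,1]])
ValueError: time passes only in moves, steps and waits
```

Emit:
play_rows --series "0 0 -0.04 0 1;0 0 -0.04 0 1;0 0 -0.04 0 1;0 0 -0.04 0 1;0 0 -0.04 0 1;0 0 -0.04 0 1;0 0 -0.04 0 1;0 0 -0.04 0 1;0 0 -0.04 0 1;0 0 -0.04 0 1"

```text
t: 2.6
position: [0.2214, -0.4555, 0.5708]
tool_rot: [176.4, 0.4, 25.9]
ft_force: [-1.5, 0.2, -0.2]
width: 0.0855
finger_force: 0.0
```

```bash
sed -i 's/^def ray/_cm=camera_model;_c={}\ndef camera_model(n):\n    if n not in _c:_c[n]=_cm(n)\n    return _c[n]\ndef ray/' h.py; python3 - <<'E'
from h import *
np.set_printoptions(precision=3,suppress=True)
d=np.load("top0.npy")
v,u=np.mgrid[140:200,140:310]
P=np.array([p3("top",(a,b),d,0) if d[b,a]>0 else [0,0,0] for a,b in zip(u.ravel(),v.ravel())])
m=(P[:,2]>.1)&(P[:,2]<.2)&(P[:,0]>.55)&(P[:,0]<.68)
L=P[m];print(len(L),L.min(0),L.max(0),np.median(L[:,2]))
for y in np.arange(-.12,.24,.04):
    k=L[abs(L[:,1]-y)<.01]
    if len(k): k=k[np.argsort(k[:,0])];print(round(y,2),k[0],k[len(k)//2],k[-1])
im,dd=capture("side");cv2.imwrite("pics/lip.png",cv2.resize(im[150:260,120:280,::-1],None,fx=5,fy=5,interpolation=cv2.INTER_CUBIC))
im,dt=capture("top");cv2.imwrite("pics/top1.png",im[:,:,::-1])
for r in search_frame("top","fan_top"): print(r['score'],r['uv'],p3("top",r['uv'],dt))
s=telemetry.sense();print(s['t'],s['q'],s['position'],s['tool_rot'])
E
```

```text
3739 [ 0.603 -0.145  0.1  ] [0.68  0.262 0.2  ] 0.15524097743849252
-0.12 [ 0.653 -0.129  0.102] [ 0.657 -0.123  0.15 ] [ 0.672 -0.117  0.195]
-0.08 [ 0.603 -0.086  0.148] [ 0.64  -0.081  0.155] [ 0.669 -0.071  0.187]
-0.04 [ 0.604 -0.048  0.142] [ 0.64  -0.035  0.155] [ 0.672 -0.03   0.152]
0.0 [ 0.606 -0.004  0.141] [0.643 0.008 0.155] [0.674 0.008 0.166]
0.04 [0.609 0.032 0.145] [0.646 0.049 0.154] [0.677 0.049 0.198]
0.08 [0.611 0.08  0.145] [0.648 0.09  0.155] [0.679 0.09  0.157]
0.12 [0.614 0.111 0.145] [0.646 0.128 0.154] [0.68  0.114 0.164]
0.16 [0.617 0.151 0.147] [0.648 0.15  0.157] [0.68  0.151 0.154]
0.2 [0.618 0.191 0.138] [0.649 0.203 0.156] [0.68  0.197 0.155]
0.65 [346.2, 248.7] [ 0.432 -0.287  0.021]
0.62 [313.4, 240.9] [ 0.456 -0.192  0.022]
0.52 [316.8, 281.4] [ 0.341 -0.199  0.022]
2.75 [-72.455  18.891  48.231 115.795   0.149  81.61 ] [ 0.221 -0.454  0.571] [176.472   0.369  25.929]
```

View pics/lip.png

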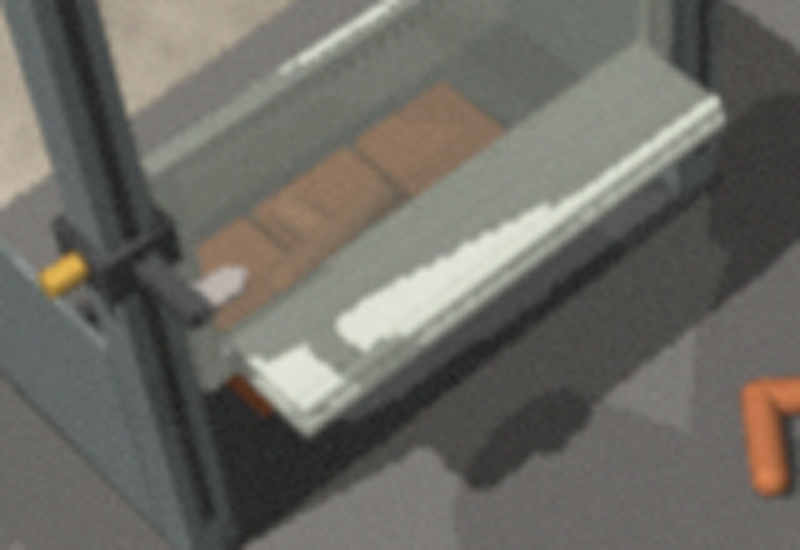

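View pics/top1.png

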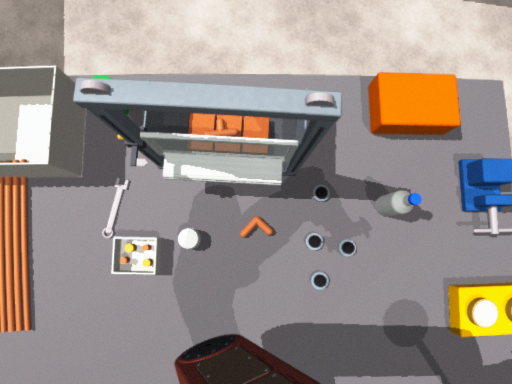

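Emit:
play_rows --series "0.039 -0.028 0.01 0 1;0.039 -0.028 0.01 0 1;0.039 -0.028 0.01 0 1;0.039 -0.028 0.01 0 1;0.039 -0.028 0.01 0 1;0.039 -0.028 0.01 0 1;0.039 -0.028 0.01 0 0;0.039 -0.028 0 0 -1;0.039 -0.028 0 0 -1;0.039 -0.028 0 0 -1"

```text
t: 3.75
position: [0.4512, -0.0343, 0.4798]
tool_rot: [176.7, 0.5, 25.9]
ft_force: [1.9, -0.4, -0.5]
width: 0.0284
finger_force: 0.0
```

Emit:
play_rows --series "0 0 0 7.5 -1;0 0 0 7.5 -1;0 0 0 7.5 -1;0 0 0 7.5 -1;0 0 -0.03 0 -1;0 0 -0.03 0 -1;0 0 -0.03 0 -1;0 0 -0.03 0 -1;0 0 -0.03 0 -1;0 0 -0.03 0 -1"

```text
t: 4.75
position: [0.4339, -0.028, 0.6006]
tool_rot: [176.5, -4.8, -3.8]
ft_force: [0.4, 0.4, 0.6]
width: -0.0001
finger_force: 0.0
```

```bash
python3 -c "
from h import *
s=telemetry.sense();print(s['t'],s['q'],s['position'],s['tool_rot'],s['width'])"
```

```text
4.75 [-11.13913817  10.20937876  41.17522583 115.72182917  -2.85739771
 172.68663359] [ 0.43391931 -0.02798239  0.60057383] [176.49761875  -4.83778132  -3.80865633] -0.00014894656166078635
```

Emit:
play_rows --series "0 0 -0.03 -8.5 -1;0 0 -0.03 -8.5 -1;0 0 -0.03 -8.5 -1;0 0 -0.03 -8.5 -1;0 0 -0.03 -8.5 -1;0 0 -0.03 -8.5 -1;0 0 -0.03 -8.5 -1;0 0 -0.03 -8.5 -1;0 0 -0.03 -8.5 -1;0 0 -0.03 -8.5 -1"

```text
t: 5.75
position: [0.369, -0.0123, 0.686]
tool_rot: [162.6, 3.6, 81.1]
ft_force: [-0.1, -0.2, -0.2]
width: -0.0001
finger_force: 0.0
```

Emit:
play_rows --series "0 0 -0.03 -8.5 -1;0 0 -0.03 -8.5 -1;0 0 -0.03 -8.5 -1;0 0 -0.03 -8.5 -1;0 0 -0.03 -8.5 -1;0 0 -0.03 -8.5 -1;0 0 -0.03 -8.5 -1;0 0 -0.03 -8.5 -1;0 0 -0.03 -8.5 -1;0 0 -0.03 -8.5 -1"

```text
t: 6.75
position: [0.2862, 0.012, 0.7558]
tool_rot: [-178.1, 29.9, 167.5]
ft_force: [0.6, 0.0, -0.2]
width: -0.0001
finger_force: 0.0
```

```bash
python3 -c "
from h import *
s=telemetry.sense();print(s['t'],s['q'],s['position'],s['tool_rot'],s['width'])"
```

```text
6.75 [ -6.63828219 -12.36329282  42.98265417 115.74844277  -4.82964818
   5.08584636] [0.28616038 0.01198986 0.75580948] [-178.07402353   29.8974538   167.51349465] -6.936520180392586e-05
```

Emit:
play_rows --series "-0.015 0.005 -0.035 0 -1;-0.015 0.005 -0.035 0 -1;-0.015 0.005 -0.035 0 -1;-0.015 0.005 -0.035 0 -1;-0.015 0.005 -0.035 0 -1;-0.015 0.005 -0.035 0 -1;-0.015 0.005 -0.035 0 -1;-0.015 0.005 -0.035 0 -1;-0.015 0.005 -0.035 0 -1;-0.015 0.005 -0.035 0 -1"

```text
t: 7.75
position: [0.2724, 0.0345, 0.8642]
tool_rot: [178.0, 45.9, 167.2]
ft_force: [-0.4, -0.9, 0.0]
width: 0.0002
finger_force: 0.0
```

```bash
python3 -c "
from h import *
s=telemetry.sense();print(s['t'],s['q'],s['position'],s['tool_rot'],s['width'])"
```

```text
7.75 [  4.43360842 -12.57014326  58.2550474  115.79801574 -10.35360916
  12.09682508] [0.27242175 0.03448437 0.86419608] [178.01866487  45.91864218 167.19617023] 0.0002390144166881042
```

```bash
cat > go.py <<'E'
import sys
from h import *
from scipy.spatial.transform import Rotation as Ro
s=telemetry.sense();R=Ro.from_euler('xyz',s['tool_rot'],degrees=True).as_matrix()
print(round(s['t'],2),np.round(s['q'],1),np.round(s['position'],4),np.round(s['tool_rot'],1),np.round(s['ft_force'],1));print(np.round(R,3))
p=np.array(s['position'])
for a in sys.argv[1:]:
    t=np.array([float(x) for x in a.split(',')]);print(a,np.round(R.T@(t-p),4),np.linalg.norm(t-p).round(3));p=t
E
python3 go.py .45,.04,.40 .54,.038,.10 .6185,.038,.06 .6185,.038,.1055
```

```text
7.75 [  4.4 -12.6  58.3 115.8 -10.4  12.1] [0.2724 0.0345 0.8642] [178.   45.9 167.2] [-0.4 -0.9  0. ]
[[-0.678  0.197  0.708]
 [ 0.154  0.98  -0.125]
 [-0.718  0.024 -0.695]]
.45,.04,.40 [0.2138 0.0293 0.4477] 0.497
.54,.038,.10 [0.1541 0.0086 0.2725] 0.313
.6185,.038,.06 [-0.0245  0.0145  0.0834] 0.088
.6185,.038,.1055 [-0.0327  0.0011 -0.0316] 0.046
```

Emit:
play_rows --series "0.021 0.003 0.044 0 -1;0.021 0.003 0.044 0 -1;0.021 0.003 0.044 0 -1;0.021 0.003 0.044 0 -1;0.021 0.003 0.044 0 -1;0.021 0.003 0.044 0 -1;0.021 0.003 0.044 0 -1;0.021 0.003 0.044 0 -1;0.021 0.003 0.044 0 -1;0.021 0.003 0.044 0 -1"

```text
t: 8.75
position: [0.4308, 0.0402, 0.4572]
tool_rot: [178.0, 45.9, 167.2]
ft_force: [1.1, -0.2, 0.8]
width: 0.0001
finger_force: 0.0
```

```bash
python3 go.py .54,.038,.10 .6185,.038,.06 .6185,.038,.1055
```

```text
8.75 [  2.6 -32.3 -34.8  42.3  -9.1  10.8] [0.4308 0.0402 0.4572] [178.   45.9 167.2] [ 1.1 -0.2  0.8]
[[-0.679  0.198  0.707]
 [ 0.155  0.98  -0.126]
 [-0.718  0.024 -0.696]]
.54,.038,.10 [0.1819 0.0109 0.326 ] 0.374
.6185,.038,.06 [-0.0246  0.0146  0.0833] 0.088
.6185,.038,.1055 [-0.0327  0.0011 -0.0317] 0.046
```

Emit:
play_rows --series "0.018 0.001 0.033 0 -1;0.018 0.001 0.033 0 -1;0.018 0.001 0.033 0 -1;0.018 0.001 0.033 0 -1;0.018 0.001 0.033 0 -1;0.018 0.001 0.033 0 -1;0.018 0.001 0.033 0 -1;0.018 0.001 0.033 0 -1;0.018 0.001 0.033 0 -1;0.018 0.001 0.033 0 -1"

```text
t: 9.75
position: [0.5443, 0.0363, 0.0994]
tool_rot: [178.0, 45.9, 167.2]
ft_force: [1.0, 0.4, 1.2]
width: -0.0001
finger_force: 0.0
```

```bash
python3 go.py .54,.038,.10 .6185,.038,.06 .6185,.038,.1055
```

```text
9.75 [  0.9  14.5 -69.8 -39.7  -7.9   9.6] [0.5443 0.0363 0.0994] [178.   45.9 167.2] [1.  0.4 1.2]
[[-0.678  0.198  0.708]
 [ 0.155  0.98  -0.126]
 [-0.718  0.024 -0.695]]
.54,.038,.10 [ 0.0027  0.0009 -0.0036] 0.005
.6185,.038,.06 [-0.0245  0.0146  0.0834] 0.088
.6185,.038,.1055 [-0.0327  0.0011 -0.0316] 0.046
```

Emit:
play_rows --series "-0.002 0.002 0.008 0 -1;-0.002 0.002 0.008 0 -1;-0.002 0.002 0.008 0 -1;-0.002 0.001 0.008 0 -1;-0.002 0.001 0.008 0 -1;-0.002 0.002 0.008 0 -1;-0.002 0.001 0.008 0 -1;-0.002 0.002 0.008 0 -1;-0.002 0.001 0.008 0 -1;-0.002 0.001 0.008 0 -1"

```text
t: 10.75
position: [0.6167, 0.038, 0.0581]
tool_rot: [178.1, 45.8, 167.2]
ft_force: [0.9, -0.9, -0.2]
width: -0.0002
finger_force: 0.0
```

```bash
python3 go.py .6185,.038,.09 .6185,.038,.1055; python3 -c "
from h import *
im,d=capture('side');cv2.imwrite('pics/s2.png',cv2.resize(im[120:300,110:350,::-1],None,fx=3,fy=3,interpolation=cv2.INTER_CUBIC))"
```

```text
10.75 [  1.   26.  -61.7 -42.9  -8.    9.7] [0.6167 0.038  0.0581] [178.1  45.8 167.2] [ 0.9 -0.9 -0.2]
[[-0.68   0.198  0.706]
 [ 0.155  0.98  -0.126]
 [-0.717  0.024 -0.697]]
.6185,.038,.09 [-0.024   0.0011 -0.021 ] 0.032
.6185,.038,.1055 [-0.0111  0.0004 -0.0108] 0.016
```

View pics/s2.png

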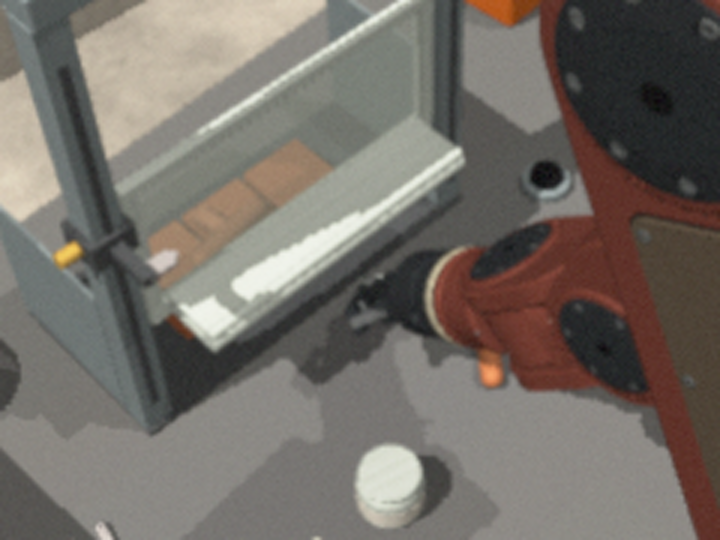

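Emit:
play_rows --series "-0.0036 0 -0.0035 0 -1;-0.0036 0 -0.0035 0 -1;-0.0036 0 -0.0035 0 -1;-0.0036 0 -0.0035 0 -1;-0.0036 0 -0.0035 0 -1;-0.0036 0 -0.0035 0 -1;-0.0036 0 -0.0035 0 -1;-0.0036 0 -0.0035 0 -1;-0.0036 0 -0.0035 0 -1;-0.0036 0 -0.0035 0 -1"

```text
t: 11.8
position: [0.6159, 0.0368, 0.1092]
tool_rot: [178.1, 45.8, 167.2]
ft_force: [0.2, -0.9, -0.7]
width: -0.0
finger_force: 0.0
```

Emit:
play_rows --series "-0.0022 0 -0.0021 0 -1;-0.0022 0 -0.0021 0 -1;-0.0022 0 -0.0021 0 -1;-0.0022 0 -0.0021 0 -1;-0.0022 0 -0.0021 0 -1;-0.0022 0 -0.0021 0 -1;-0.0022 0 -0.0021 0 -1;-0.0022 0 -0.0021 0 -1;-0.0022 0 -0.0021 0 -1;-0.0022 0 -0.0021 0 -1"

```text
t: 12.8
position: [0.6154, 0.0364, 0.1388]
tool_rot: [178.1, 45.7, 167.2]
ft_force: [-4.8, 2.3, -3.4]
width: 0.0002
finger_force: 3.0
```

```bash
cat > tri.py <<'E'
from h import *
np.set_printoptions(precision=4,suppress=True)
def tri(a,b):
    (c1,d1),(c2,d2)=ray("side",a),ray("top",b)
    s=np.linalg.lstsq(np.c_[d1,-d2],c2-c1,rcond=None)[0];p,q=c1+s[0]*d1,c2+s[1]*d2
    return (p+q)/2,np.linalg.norm(p-q)
uv={};D={}
for c in("side","top"):
    im,D[c]=capture(c);cv2.imwrite(f"pics/{c}_t.png",im[:,:,::-1])
    for n in("lip_edge","pointer_tip"):
        r=spot_point(c,n);uv[c,n]=r[0]['uv'] if r else None;print(c,n,[(round(x['score'],2),x['uv']) for x in r[:2]])
for n in("lip_edge","pointer_tip"):
    try: print(n,tri(uv["side",n],uv["top",n]))
    except Exception as e: print(n,e)
d=D["top"];v,u=np.mgrid[130:200:2,150:300:2]
P=np.array([p3("top",(a,b),d,0) if d[b,a]>0 else [0,0,0] for a,b in zip(u.ravel(),v.ravel())])
L=P[(P[:,0]>.612)&(P[:,0]<.65)&(abs(P[:,1]-.05)<.11)&(P[:,2]>.1)&(P[:,2]<.4)]
print("top plate z (lip+~.016)",np.median(L[:,2]),len(L),np.percentile(L[:,2],[25,75]))
s=telemetry.sense();print(s['t'],s['position'],s['ft_force'])
E
python3 tri.py
```

```text
side lip_edge []
side pointer_tip [(0.71, [169.6, 203.5])]
top lip_edge [(0.96, [225.2, 176.9])]
top pointer_tip [(0.62, [148.3, 160.5])]
lip_edge OpenCV(4.12.0) /io/opencv/modules/calib3d/src/undistort.dispatch.cpp:538: error: (-215:Assertion failed) npoints >= 0 && src.isContinuous() && (depth == CV_32F || depth == CV_64F) in function 'undistortPoints'

pointer_tip (array([0.6378, 0.2175, 0.2627]), np.float64(0.004013246586693769))
top plate z (lip+~.016) 0.1794560984099372 356 [0.1782 0.1807]
13.1 [0.6157 0.0363 0.1392] [-6.8697  2.4109 -1.4739]
```

Emit:
play_rows --series "-0.0058 0 -0.0056 0 -1;-0.0058 0 -0.0056 0 -1;-0.0058 0 -0.0056 0 -1;-0.0058 0 -0.0056 0 -1;-0.0058 0 -0.0056 0 -1;-0.0058 0 -0.0056 0 -1;-0.0058 0 -0.0056 0 -1;-0.0058 0 -0.0056 0 -1;-0.0058 0 -0.0056 0 -1;0 0 0 0 -1"

```text
t: 14.1
position: [0.6159, 0.0349, 0.2127]
tool_rot: [178.0, 45.8, 167.2]
ft_force: [-3.9, 2.0, -1.4]
width: -0.0003
finger_force: 1.8
```

```bash
python3 tri.py; python3 - <<'E'
from h import *
a=cv2.imread("pics/side_t.png")[130:270,130:290];b=cv2.imread("pics/top_t.png")[110:210,120:310]
cv2.imwrite("pics/z1.png",np.vstack([cv2.resize(a,(640,560)*1,interpolation=2)[:560],])); 
E
```

```text
side lip_edge [(0.6, [222.6, 176.9])]
side pointer_tip [(0.86, [167.6, 202.7]), (0.4, [278.5, 234.8])]
top lip_edge [(0.63, [220.8, 170.7])]
top pointer_tip [(0.72, [189.2, 240.2]), (0.55, [148.4, 159.3])]
lip_edge (array([0.6201, 0.0581, 0.2358]), np.float64(0.0018592631629266811))
pointer_tip (array([0.5221, 0.1847, 0.3373]), np.float64(0.1850723740504989))
top plate z (lip+~.016) 0.25352300951192974 398 [0.2527 0.2544]
14.4 [0.6163 0.0343 0.2122] [-2.6245  0.9581 -0.8263]
```

View pics/z1.png

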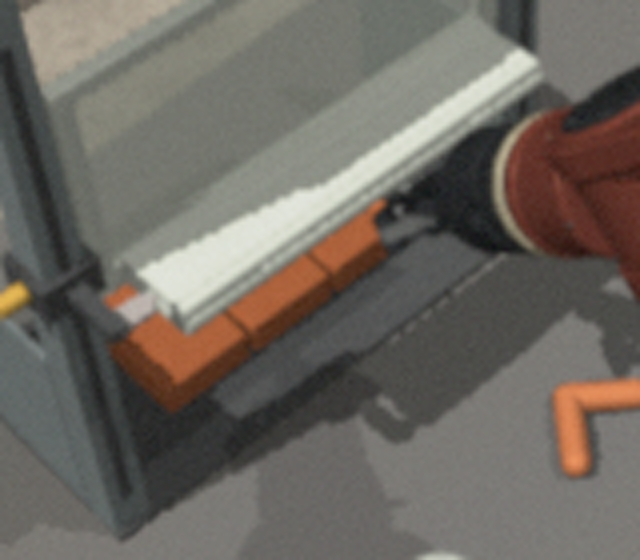

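```bash
python3 - <<'E'
from h import *
np.set_printoptions(precision=4,suppress=True)
U={}
for c in("side","top"):
    for n in("lip_edge","pointer_tip"):
        U[c,n]=[]
    for i in range(6):
        capture(c)
        for n in("lip_edge","pointer_tip"):
            g=[r['uv'] for r in spot_point(c,n) if n=="lip_edge" or (140<r['uv'][0]<180 and 150<r['uv'][1]<215)]
            if g:U[c,n].append(g[0])
    for n in("lip_edge","pointer_tip"): U[c,n]=np.array(U[c,n]);print(c,n,U[c,n].mean(0),U[c,n].std(0))
def tri(a,b):
    (c1,d1),(c2,d2)=ray("side",a),ray("top",b)
    s=np.linalg.lstsq(np.c_[d1,-d2],c2-c1,rcond=None)[0];p,q=c1+s[0]*d1,c2+s[1]*d2
    return (p+q)/2,np.linalg.norm(p-q)
for n in("lip_edge","pointer_tip"): print(n,tri(np.median(U["side",n],0),np.median(U["top",n],0)))
print("mine",tri((168.8,205.5),np.median(U["top","pointer_tip"],0)))
for uv in(np.median(U["side","pointer_tip"],0),(168.8,205.5)):
    c,d=ray("side",uv)
    for y in(.213,.217,.221): print(uv,c+d*(y-c[1])/d[1])
c,d=ray("top",np.median(U["top","pointer_tip"],0))
for z in(.25,.26,.27,.28): print(c+d*(z-c[2])/d[2])
E
```

```text
side lip_edge [221.8333 175.5667] [0.6944 1.2605]
side pointer_tip [168.9167 202.4   ] [1.0123 0.8226]
top lip_edge [220.1  170.85] [1.0132 1.5924]
top pointer_tip [149.4  159.32] [1.1576 1.6412]
lip_edge (array([0.6185, 0.06  , 0.2445]), np.float64(0.0005637281307628796))
pointer_tip (array([0.6426, 0.2151, 0.2593]), np.float64(0.0020235456470708807))
mine (array([0.6439, 0.2172, 0.2496]), np.float64(0.00417988292393526))
[168.8 202.6] [0.6444 0.213  0.2553]
[168.8 202.6] [0.6379 0.217  0.2645]
[168.8 202.6] [0.6315 0.221  0.2738]
(168.8, 205.5) [0.6472 0.213  0.2417]
(168.8, 205.5) [0.6407 0.217  0.2511]
(168.8, 205.5) [0.6342 0.221  0.2605]
[0.6456 0.2183 0.25  ]
[0.6433 0.2156 0.26  ]
[0.6411 0.2128 0.27  ]
[0.6388 0.21   0.28  ]
```

```bash
python3 - <<'E'
from h import *
out=[]
for c,(x0,y0) in(("side",(145,180)),("top",(130,145))):
    im=np.mean([capture(c)[0].astype(float) for _ in range(6)],0).astype(np.uint8)[:,:,::-1]
    w=cv2.resize(im[y0:y0+48,x0:x0+40],None,fx=10,fy=10,interpolation=cv2.INTER_NEAREST)[:, :390].copy()
    for k in range(0,40,10):
        cv2.putText(w,str(x0+k),(k*10,10),0,.4,(0,255,255),1);cv2.line(w,(k*10,12),(k*10,20),(0,255,255),1)
    for k in range(0,48,10): cv2.putText(w,str(y0+k),(0,k*10+5),0,.4,(0,255,0),1);cv2.line(w,(26,k*10),(34,k*10),(0,255,0),1)
    out.append(w)
cv2.imwrite("pics/tip.png",np.hstack(out))
E
```

```text
(no output)
```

View pics/tip.png

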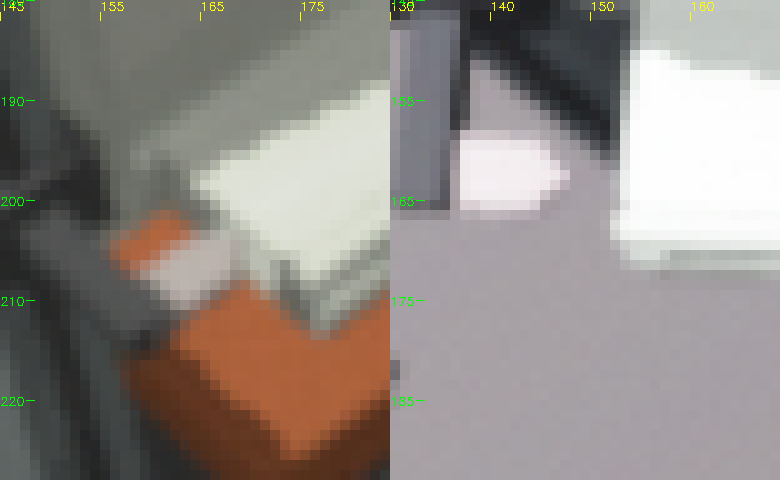

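```bash
python3 - <<'E'
from h import *
np.set_printoptions(precision=4,suppress=True)
def tri(a,b):
    (c1,d1),(c2,d2)=ray("side",a),ray("top",b)
    s=np.linalg.lstsq(np.c_[d1,-d2],c2-c1,rcond=None)[0];p,q=c1+s[0]*d1,c2+s[1]*d2
    return (p+q)/2,np.linalg.norm(p-q)
for a in((168.7,203.8),(168.7,203),(169.2,203.8),(168.2,203.8)):
    for b in((147.3,162.2),(147.3,163)): print(a,b,tri(a,b))
# lip lower-left front corner check: lip end bottom (z-9mm): side (177,213)
print(proj("side",[.6275,.207,.2365-.009]),proj("top",[.6275-.009,.207,.2365]))
print(tri((168.7,203.8),(147.3,162.2)))
d=np.load("side0.npy")
print(d[200:208,162:172])
dt=np.load("top0.npy");print([p3("top",(u,162),dt,0) for u in(139,141,143,145,146)])
E
```

```text
(168.7, 203.8) (147.3, 162.2) (array([0.635 , 0.22  , 0.2654]), np.float64(0.0003339778291336892))
(168.7, 203.8) (147.3, 163) (array([0.6336, 0.2201, 0.2663]), np.float64(0.0011235767955199217))
(168.7, 203) (147.3, 162.2) (array([0.6347, 0.2194, 0.268 ]), np.float64(0.00024378726896955963))
(168.7, 203) (147.3, 163) (array([0.6333, 0.2195, 0.269 ]), np.float64(0.0016958038283123426))
(169.2, 203.8) (147.3, 162.2) (array([0.6344, 0.2195, 0.2657]), np.float64(0.0014284407696562122))
(169.2, 203.8) (147.3, 163) (array([0.633 , 0.2197, 0.2667]), np.float64(2.9711727967473154e-05))
(168.2, 203.8) (147.3, 162.2) (array([0.6355, 0.2204, 0.2651]), np.float64(0.0007607918655284241))
(168.2, 203.8) (147.3, 163) (array([0.6341, 0.2205, 0.266 ]), np.float64(0.0022177366301304883))
[[176.9478 211.9829]] [[156.2245 171.8933]]
(array([0.635 , 0.22  , 0.2654]), np.float64(0.0003339778291336892))
[[1.1359 1.1363 1.1358 1.1417 1.1526 1.1543 1.155  1.1571 1.1596 1.1641]
 [1.1385 1.1382 1.1397 1.1499 1.1485 1.1569 1.1564 1.1588 1.1622 1.1666]
 [1.1447 1.1441 1.1496 1.1492 1.1541 1.157  1.1556 1.16   1.1708 1.167 ]
 [1.1419 1.1465 1.1515 1.1525 1.1532 1.1604 1.1601 1.1653 1.1679 0.    ]
 [1.1449 1.0744 1.0721 1.0719 1.0715 1.0729 1.0747 1.1654 1.1669 1.174 ]
 [1.0697 1.0699 1.0684 1.0723 1.0689 1.071  1.071  1.1673 1.1681 1.1768]
 [1.0678 1.0682 1.0641 1.0685 1.0691 1.0686 1.0705 1.1721 1.1748 1.177 ]
 [1.0648 1.0655 1.0666 1.0656 1.0652 1.0662 1.0689 1.1747 1.173  1.1824]]
[array([0.6351, 0.2378, 0.2681]), array([0.6349, 0.2331, 0.2689]), array([0.6347, 0.2284, 0.2698]), array([0.6348, 0.2242, 0.2691]), array([0.6348, 0.2219, 0.269 ])]
```

Emit:
play_rows --series "-0.0024 0 -0.0023 0 -1;-0.0024 0 -0.0023 0 -1;-0.0024 0 -0.0023 0 -1;-0.0024 0 -0.0023 0 -1;-0.0024 0 -0.0023 0 -1;-0.0024 0 -0.0023 0 -1;-0.0024 0 -0.0023 0 -1;-0.0024 0 -0.0023 0 -1;-0.0022 0 -0.0021 0 -1;0 0 0 0 -1"

```text
t: 17.8
position: [0.6156, 0.034, 0.2413]
tool_rot: [178.0, 45.7, 167.2]
ft_force: [-7.4, 2.2, -1.7]
width: -0.0002
finger_force: 2.9
```

```bash
python3 tri.py
```

```text
side lip_edge [(0.79, [220.2, 170.0])]
side pointer_tip [(0.77, [169.2, 203.1])]
top lip_edge [(0.79, [219.4, 168.3])]
top pointer_tip [(0.7, [152.1, 159.5]), (0.19, [189.3, 240.1])]
lip_edge (array([0.6221, 0.0603, 0.2616]), np.float64(0.0016596178599170915))
pointer_tip (array([0.6437, 0.2127, 0.2537]), np.float64(0.00013530934280882155))
top plate z (lip+~.016) 0.28164666276680994 445 [0.2808 0.2826]
18.1 [0.6156 0.0339 0.2413] [-6.7181  2.5176 -0.6286]
```

Emit:
play_rows --series "0.0036 0 0.0035 0 -1;0.0036 0 0.0035 0 -1;0.0036 0 0.0035 0 -1;0.0072 0 0.007 0 -1;0.0072 0 0.007 0 -1;0.0072 0 0.007 0 -1;0.0072 0 0.007 0 -1;0.0072 0 0.007 0 -1;0 0 0 0 -1;0 0 0 0 -1"

```text
t: 19.1
position: [0.6166, 0.035, 0.1762]
tool_rot: [178.1, 45.8, 167.2]
ft_force: [0.4, 0.4, -0.1]
width: 0.0001
finger_force: 0.0
```

```bash
python3 tri.py; python3 go.py .48,.02,.19 .43,-.288,.16
```

```text
side lip_edge [(0.8, [221.7, 170.9])]
side pointer_tip [(0.57, [168.6, 198.3])]
top lip_edge [(0.9, [219.5, 167.6]), (0.71, [149.2, 160.8])]
top pointer_tip [(0.27, [349.3, 251.8])]
lip_edge (array([0.6222, 0.0589, 0.258 ]), np.float64(0.0036694906606621063))
pointer_tip (array([0.4902, 0.0689, 0.4887]), np.float64(0.44943569031722036))
top plate z (lip+~.016) 0.28169591272753697 452 [0.2807 0.2827]
19.4 [0.6167 0.0351 0.1767] [-0.267  -0.3071 -1.1331]
19.4 [  0.6   7.2 -54.8 -17.4  -7.7   9.4] [0.6167 0.0351 0.1767] [178.   45.8 167.2] [-0.3 -0.3 -1.1]
[[-0.679  0.198  0.707]
 [ 0.155  0.98  -0.126]
 [-0.717  0.024 -0.696]]
.48,.02,.19 [ 0.081  -0.0415 -0.1039] 0.138
.43,-.288,.16 [ 0.0078 -0.3124  0.0244] 0.313
```

Emit:
play_rows --series "0.02 -0.01 -0.026 0 -1;0.02 -0.01 -0.026 0 -1;0.02 -0.01 -0.026 0 -1;0.02 -0.01 -0.026 0 -1;0.001 -0.045 0.004 0 -1;0.001 -0.045 0.004 0 -1;0.001 -0.045 0.004 0 -1;0.001 -0.045 0.004 0 -1;0.001 -0.045 0.004 0 -1;0.001 -0.045 0.004 0 -1"

```text
t: 20.4
position: [0.4455, -0.2158, 0.1657]
tool_rot: [178.2, 45.6, 167.3]
ft_force: [1.5, 1.5, -0.8]
width: 0.0001
finger_force: 0.0
```

```bash
python3 go.py .43,-.288,.12 .43,-.288,.048; python3 - <<'E'
from h import *
for c in("side","top"):
    im,d=capture(c)
    for r in spot_point(c,"fan_top")[:5]: print(c,round(r['score'],2),r['uv'],p3(c,r['uv'],d))
    if c=="top":cv2.imwrite("pics/tf.png",cv2.resize(im[150:350,200:440,::-1],None,fx=3,fy=3,interpolation=2))
E
```

```text
20.4 [-54.7  -4.5 -66.5  -8.1  30.1 -32.8] [ 0.4455 -0.2158  0.1657] [178.2  45.6 167.3] [ 1.5  1.5 -0.8]
[[-0.682  0.198  0.704]
 [ 0.154  0.98  -0.127]
 [-0.715  0.022 -0.699]]
.43,-.288,.12 [ 0.0321 -0.0749  0.0302] 0.087
.43,-.288,.048 [ 0.0514 -0.0016  0.0503] 0.072
side 0.49 [288.8, 174.7] [ 0.60965699 -0.21902886  0.02111642]
side 0.47 [320.5, 203.9] [ 0.46478484 -0.19153241  0.02019451]
side 0.39 [349.1, 189.1] [ 0.43387191 -0.2972844   0.02050318]
top 0.69 [349.2, 247.5] [ 0.43570097 -0.29613995  0.02066465]
top 0.55 [320.4, 282.6] [ 0.36640668 -0.16356424  0.24573043]
top 0.52 [316.2, 241.2] [ 0.45498684 -0.19998439  0.02140274]
top 0.45 [317.8, 190.9] [ 0.60091868 -0.20842677  0.02181869]
```

View pics/tf.png

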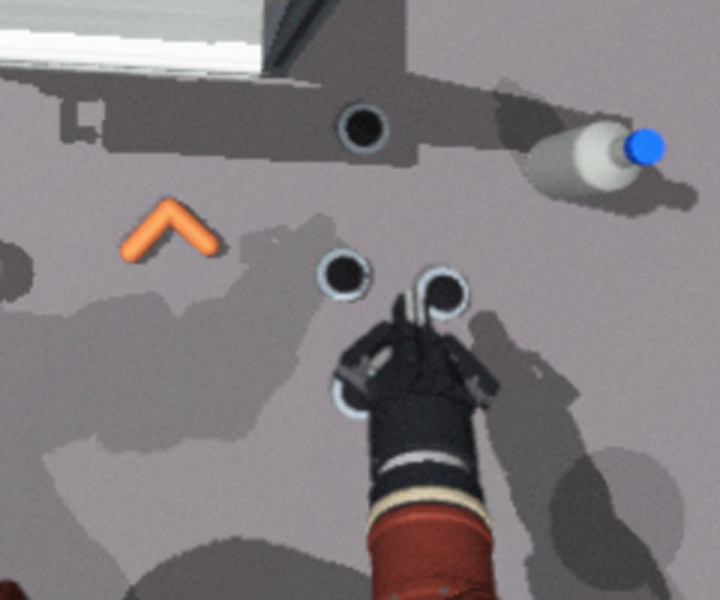

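Emit:
play_rows --series "0.004 -0.01 0.0035 0 -1;0.004 -0.01 0.0035 0 -1;0.004 -0.01 0.0035 0 -1;0.004 -0.01 0.0035 0 -1;0.004 -0.01 0.0035 0 -1;0.004 -0.01 0.0035 0 -1;0.004 -0.01 0.003 0 -1;0.004 -0.008 0.003 0 -1;0 0 0 0 -1;0 0 0 0 -1"

```text
t: 21.6
position: [0.4275, -0.2885, 0.1211]
tool_rot: [178.0, 45.4, 167.2]
ft_force: [-0.2, 1.1, -0.2]
width: 0.0003
finger_force: 0.0
```

```bash
python3 go.py .432,-.292,.06 .432,-.292,.028
```

```text
21.6 [-65.1   7.5 -64.  -11.7  35.8 -43.2] [ 0.4275 -0.2885  0.1211] [178.   45.4 167.2] [-0.2  1.1 -0.2]
[[-0.684  0.198  0.702]
 [ 0.156  0.98  -0.125]
 [-0.713  0.024 -0.701]]
.432,-.292,.06 [ 0.0399 -0.004   0.0464] 0.061
.432,-.292,.028 [ 0.0228 -0.0008  0.0224] 0.032
```

Emit:
play_rows --series "0.0045 -0.0005 0.0052 0 -1;0.0045 -0.0005 0.0052 0 -1;0.0045 -0.0005 0.0052 0 -1;0.0045 -0.0005 0.0052 0 -1;0.0045 -0.0005 0.0052 0 -1;0.0045 -0.0005 0.0052 0 -1;0.0045 -0.0005 0.0052 0 -1;0.0045 -0.0005 0.0052 0 -1;0.0039 0 0.0048 0 -1;0 0 0 0 -1"

```text
t: 22.6
position: [0.4322, -0.2915, 0.0598]
tool_rot: [178.0, 45.4, 167.2]
ft_force: [-0.2, -0.2, 0.3]
width: 0.0001
finger_force: 0.0
```

```bash
python3 go.py .432,-.292,.04 .432,-.292,.03; python3 - <<'E'
from h import *
im,d=capture("side");cv2.imwrite("pics/sf.png",cv2.resize(im[130:250,280:430,::-1],None,fx=5,fy=5,interpolation=2))
E
```

```text
22.6 [-64.6  19.8 -67.5 -27.8  35.5 -42.7] [ 0.4322 -0.2915  0.0598] [178.   45.4 167.2] [-0.2 -0.2  0.3]
[[-0.684  0.197  0.702]
 [ 0.155  0.98  -0.124]
 [-0.712  0.024 -0.701]]
.432,-.292,.04 [ 0.0141 -0.001   0.0138] 0.02
.432,-.292,.03 [ 0.0071 -0.0002  0.007 ] 0.01
```

View pics/sf.png

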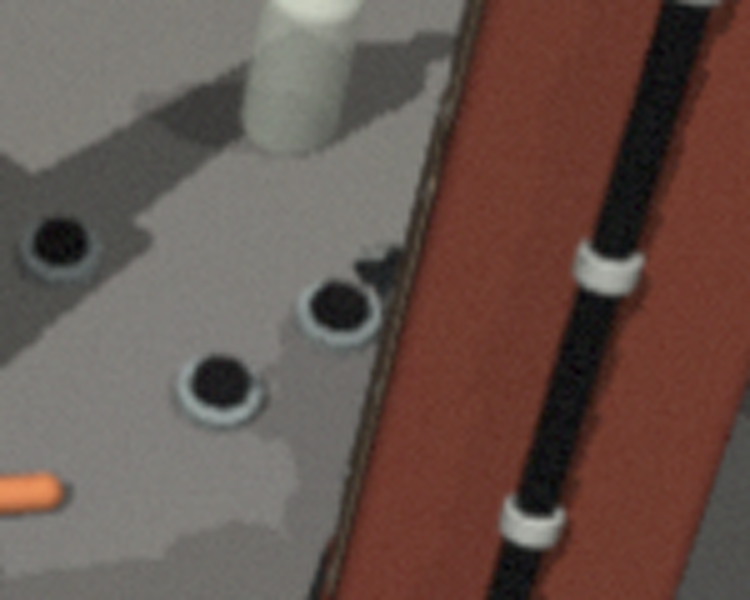

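```bash
python3 - <<'E'
from h import *
for P in([.4346,-.292,.042],[.442,-.2933,.050],[.434,-.293,.021],[.449,-.294,.058]): print((proj("side",P)-[280,130])*5+2.5)
print(proj("top",[.434,-.293,.021]))
im,d=capture("top")
for uv in ((348,247),(347.5,247.5),(346.5,248.5)): print(p3("top",uv,d))
import numpy as np
b=np.argwhere((im[235:262,335:362].max(2)<45)); print(b.mean(0)[::-1]+[335,235],len(b))
E
```

```text
[[347.75287762 279.67858022]]
[[340.88904888 263.77527439]]
[[343.99968018 301.33058653]]
[[333.99236818 248.70524366]]
[[348.18558229 248.1115755 ]]
[ 0.43721247 -0.29240806  0.02152784]
[ 0.43579247 -0.29095276  0.02131032]
[ 0.43293359 -0.28819312  0.02034107]
[348.16363636 250.80909091] 110
```

Emit:
play_rows --series "0.0018 0.0005 0.0024 0 -1;0.0018 0.0005 0.0024 0 -1;0.0018 0.0005 0.0024 0 -1;0.0018 0.0005 0.0024 0 -1;0.0018 0 0.0024 0 -1;0.0018 0 0.0024 0 -1;0.0018 0 0.0024 0 -1;0.0018 0 0.0024 0 -1;0.0018 0 0.0024 0 -1;0 0 0 0 -1"

```text
t: 23.7
position: [0.4366, -0.2902, 0.0332]
tool_rot: [178.1, 45.4, 167.2]
ft_force: [-0.6, -0.6, 0.0]
width: 0.0002
finger_force: 0.0
```

Emit:
play_rows --series "0.0007 0 0.0007 0 -1;0.0007 0 0.0007 0 -1;0.0007 0 0.0007 0 -1;0.0007 0 0.0007 0 -1;0.0007 0 0.0007 0 -1;0.0007 0 0.0007 0 -1;0.0007 0 0.0007 0 -1;0 0 0 0 -1;0 0 0 0 -1;0 0 0 0 -1"

```text
t: 24.7
position: [0.4368, -0.2902, 0.0267]
tool_rot: [178.1, 45.5, 167.2]
ft_force: [-0.0, -0.5, 0.5]
width: 0.0001
finger_force: 0.0
```

Emit:
play_rows --series "0.0007 0 0.0007 0 -1;0.0007 0 0.0007 0 -1;0.0007 0 0.0007 0 -1;0.0007 0 0.0007 0 -1;0 0 0 0 -1;0 0 0 0 -1;0 0 0 0 -1;0 0 0 0 -1;0 0 0 0 -1;0 0 0 0 -1"

```text
t: 25.7
position: [0.4368, -0.2901, 0.0228]
tool_rot: [178.1, 45.5, 167.2]
ft_force: [0.4, -0.4, -0.3]
width: 0.0001
finger_force: 0.0
```

```bash
python3 go.py .4366,-.290,.05; python3 - <<'E'
from h import *
im,d=capture("side");a=cv2.resize(im[160:220,310:390,::-1],None,fx=5,fy=5,interpolation=2)
im,d=capture("top");b=cv2.resize(im[220:280,310:390,::-1],None,fx=5,fy=5,interpolation=2)
cv2.imwrite("pics/sf2.png",np.hstack([a,b]))
for P in([.4366,-.29,.0227],[.4366,-.29,.0227]+.014*np.array([.7,-.12,-.7])): print(proj("side",P),proj("top",P))
E
```

```text
25.7 [-63.7  28.1 -69.1 -38.3  35.1 -41.7] [ 0.4368 -0.2901  0.0228] [178.1  45.5 167.2] [ 0.4 -0.4 -0.3]
[[-0.684  0.198  0.702]
 [ 0.155  0.98  -0.125]
 [-0.713  0.023 -0.701]]
.4366,-.290,.05 [-0.0192  0.0007 -0.0192] 0.027
[[347.12504326 189.53488674]] [[347.30167446 247.23656747]]
[[344.29520319 189.63499062]] [[346.81868653 243.74928349]]
```

View pics/sf2.png

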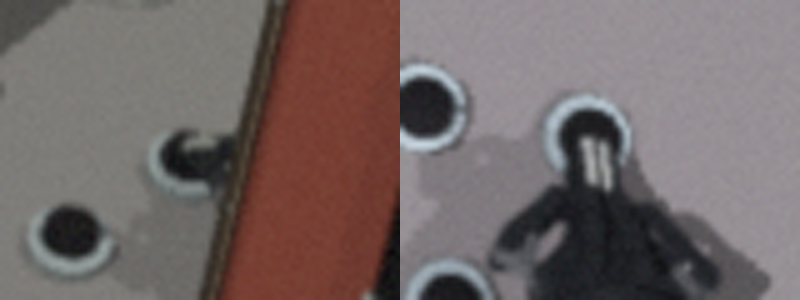

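Emit:
play_rows --series "0.0007 0 0.0007 0 -1;0.0007 0 0.0007 0 -1;0.0007 0 0.0007 0 -1;0.0007 0 0.0007 0 -1;0.0007 0 0.0007 0 -1;0.0007 0 0.0007 0 -1;0 0 0 0 -1;0 0 0 0 -1;0 0 0 0 -1;0 0 0 0 -1"

```text
t: 26.8
position: [0.4369, -0.2901, 0.0169]
tool_rot: [178.1, 45.5, 167.3]
ft_force: [-2.6, 0.2, 4.4]
width: -0.0001
finger_force: 2.3
```

Emit:
play_rows --series "0.0007 0 0.0007 0 -1;0.0007 0 0.0007 0 -1;0.0007 0 0.0007 0 -1;0 0 0 0 -1;0 0 0 0 -1;0 0 0 0 -1;0 0 0 0 -1;0 0 0 0 -1;0 0 0 0 -1;0 0 0 0 -1"

```text
t: 27.8
position: [0.4374, -0.2901, 0.0157]
tool_rot: [178.2, 45.7, 167.3]
ft_force: [-22.2, 4.6, 37.0]
width: 0.0003
finger_force: 18.5
```

Emit:
play_rows --series "-0.0015 0 -0.0015 0 -1;-0.0015 0 -0.0015 0 -1;-0.0015 0 -0.0015 0 -1;-0.0036 0 -0.0035 0 -1;-0.0072 0 -0.007 0 -1;-0.0072 0 -0.007 0 -1;-0.0072 0 -0.007 0 -1;-0.0072 0 -0.007 0 -1;-0.0072 0 -0.007 0 -1;0 0 0 0 -1"

```text
t: 28.8
position: [0.4372, -0.2916, 0.0765]
tool_rot: [178.2, 45.5, 167.3]
ft_force: [-0.4, 0.1, -0.5]
width: 0.0002
finger_force: 0.0
```

```bash
python3 tri.py|tail -2; python3 - <<'E'
from h import *
im,d=capture("top")
for r in search_frame("top","fan_top"): print(r['uv'],p3("top",r['uv'],d))
v,u=np.mgrid[240:257,339:358]
print(np.round([[p3("top",(a,b),d,0)[2]*1000 if d[b,a]>0 else -1 for a in range(338,360,2)] for b in range(238,260,2)]).astype(int))
E
```

```text
top plate z (lip+~.016) 0.2817662931377014 450 [0.2809 0.2827]
29.1 [ 0.4367 -0.291   0.0748] [-0.1358  0.349  -0.2841]
[322.3, 191.3] [ 0.59962604 -0.22158121  0.02233888]
[[  0  -4  -5  -4   0  -3   0   2   1   0  -3]
 [  0  -2  13  13  11   9  13  -1  -2  -1  -1]
 [  1  11  10  15  21  21  22  12  -2  -2   1]
 [  6  -1   9  22  22  23  27  22  11   0   1]
 [  9  10  21  20  23  24  18  22  10   1  -3]
 [ 10  10  20  21  21  23  19  91  10   2  -2]
 [  8  13  19  23  21  23  93  95  93  93  -2]
 [ -2  13   8  20  20  21  95  95 101  97  91]
 [  1  -1  12  11   9  86 103 102 108 105  97]
 [ -1   0  -1   0  12  93 107 101 111 109 103]
 [ -2  -2  -1  -1 122  93 110 117 116 112 110]]
```

```bash
python3 -c "
from h import *
print(arm.hand_in())"
```

```text
the job is handed in; nothing more can be done
None
```

The job is handed in. I pushed the window up from beneath until its lip was about 1–2 mm from the pointer height, going by the depth readings (networks: up to about 9 mm low), and it stayed there. I pressed the far-right fan button to its stop (37 N) and let it go. The hand-in returned no verdict, so I can't confirm that it passed.

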